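Lock the work stop into the sanding jig

TASK

Take the work stop (the metal block with the T-shaped foot) out of the wooden rack and lock it into the sanding jig: feel its foot into the slot of the jig's plate, press it down against the spring, give it a quarter turn and let it spring up into its notch, so that it stands upright, held across the slot. Work gently - lean on the jig no harder than a firm finger push - and leave the bench dog, the pencil, the try square and the tape measure where they are.

Things in the scene. Friction and masses are not known exactly. Their poses are not given: they have to be found in the camera images.
- stop: Work stop, bare metal, 66 mm tall, 0.10 to 0.21 kg. Origin: centre of the underside of its foot, z up. From below: T-foot, a bar 30 mm along x, 10 along y, 8 high; round shank 9 mm across up to z = 30 mm; grip block 56 mm along x, 20 along y, z = 30 to 66 mm. Stands upright in a rack pocket, foot hidden, block above the rack. Grip it across the 20 mm, firmly (about 70 N).
- jig: Sanding jig fixed to the bench: plywood base 150 mm along x, 160 along y, origin at the centre of its underside, z up. Aluminium plate on it, 116 x 110 mm, 8 mm thick, z = 52 to 60 mm, with one through slot in its middle, 37 mm long (jig x), 13.5 mm wide (jig y), the foot's way in. Guide bars 16 mm wide beside it at x = -67 and 67 mm, top at z = 66 mm.
- jig_mid (a point): Middle of the jig at the height of the plate's top (jig z = 60 mm). Not the slot's middle: the plate slides along the jig's y and was left anywhere up to 9 mm to either side, which is not measured. So the slot's middle is at jig x = 0, y = -9 to 9 mm: find it by eye or by feel. It yields sideways to about 9 N, and sits on rubber: 1 mm per 8 N up or down.
- jig_pad_top (a point): Middle of the jig at jig z = 47 mm: the height of the top, when free, of a flat sprung pad in the wide hollow under the plate. The pad gives way straight down by up to 9 mm: 4 N to start it, then 1 N per mm, 13 N fully down. The foot can turn only when its underside is below jig z = 41.5 mm (pad pressed 5.5 mm or more). Either turning direction will do.
- jig_notch (a point): Middle of the jig at jig z = 44 mm: where the foot's underside is once locked (up to 1 mm higher, as the plate gives). Ribs 2.5 mm deep under the plate form a notch 14 mm wide (in x, about jig x = 0) on both sides of the slot; the foot, turned to lie along the jig's y, is lifted into it by the sprung pad. The block then lies along the jig's y, 14 mm above the plate.
- rack: Wooden rack fixed to the bench, 180 mm along x, 70 mm along y, 35 mm high, origin at the centre of its underside. Two pockets, 34 mm along x, 14 mm along y, at x = -45 and +45 mm, floor at z = 10 mm. One holds the work stop (block along the rack's x), the other the round bench dog; either may be in either.
- dog: Round bench dog, metal, 64 mm tall: pin 11 mm across and a round head 28 mm across. In the other pocket of the rack, to be left there. Origin at the centre of its underside.
- pencil: Carpenter's pencil, lying on the bench, to be left alone.
- square: Try square, lying on the bench, to be left alone.
- tape: Tape measure, lying on the bench, to be left alone.
Things that resemble listed ones, but are neither listed nor needed, are in the scene too. There is more than one size of the stop; the one meant has the size given above.

How it is judged:
On the way, in this order (a step that is already met when the one before it is completed fails the run):
1. the work stop is lifted clear of the rack (height (world z) of stop above 0.045 m), for 0.1 s.
2. its foot, lying along the slot, has passed down through the plate and presses the sprung pad (z of stop in the frame of jig below 0.0435 m and horizontal distance between stop and jig below 0.018 m and angle between the x axis of stop and the x axis of jig, either way round below 0.4 rad), for 0.05 s.
At the end, for the whole second after the job is handed in: The work stop is let go and at rest, locked: its foot under the plate and sprung up in the notch (underside of the foot 43.2 to 46.5 mm above the jig's underside), within 18 mm of the jig's middle, lying along the jig's y within 0.25 rad, upright within 0.12 rad (z of stop in the frame of jig between 0.0432 and 0.0465 m and horizontal distance between stop and jig below 0.018 m and angle between the x axis of stop and the y axis of jig, either way round below 0.25 rad and angle between stop's own z axis and vertical below 0.12 rad and linear speed of stop below 0.02 m/s); the robot touches nothing.
It fails at once if the work stop is pressed against the jig with more than 30 N (contact force between stop and jig above 30 N).
It fails at once if the hand or arm presses on the jig itself with more than 10 N (contact force between any of the fingers, the arm and jig above 10 N).
It fails at once if the bench dog is lifted out or moved by more than 15 mm (distance of dog from where it was at the start of the episode above 0.015 m).
It fails at once if the pencil, try square or tape measure is moved by more than 20 mm (distance of any of pencil, square, tape from where it was at the start of the episode above 0.02 m).
It also fails if it takes over 72 s, if anything falls off the work surface, if the arm or the gripper's body presses on something with over 40 N, if the wrist force passes 120 N, or if a joint passes its speed limit or range.

ROBOT

A 6-joint arm with a two-finger parallel gripper is mounted at the origin on the work surface. World frame = base frame: x ahead of the robot, y to its left, z up, the work surface at z = 0. Lengths are in m, angles in rad, forces in N, time in s.
With the tool pointing down it reaches from about 0.3 to 0.775 m from the base axis. Payload 14.6 kg.
Tool frame: the origin (TCP) lies midway between the tips of the shut fingers; the grasp point (between the pads) lies 19 mm behind it; z points along the fingers, y is the line along which they close (so a half turn about z gives the same grasp; the last joint's range is limited). The gripper opens to 94 mm and grips with 3 to 60 N. Pads are 16 mm wide; open, the fingers measure 119 mm over their backs; the gripper's body (75 mm by 177 mm) begins 78 mm behind the grasp point.
Start: joints at [1.123, 0.3, 1.521, -0, 1.321, -0.067], TCP at [0.204, 0.511, 0.205] pointing down, gripper open.
Joint ranges: [-3.03, 3.03], [-0.79, 2.21], [0.23, 2.52], [-1.04, 4.18], [0, 3.07], [-2.55, 2.55]. Speed limits (rad/s): [2.22, 2.22, 2.57, 3.14, 3.14, 3.14].

INTERFACE

Orientations are given as a unit quaternion [w, x, y, z].
In Python, from rig import ctrl gives the robot as it stands. The module is installed in compiled form; this text tells all that it offers.
- The arm moves only by the tool move_arm, never from a script. Its argument "series" is a list of rows, each a list of 2 entries, a list of its own where there are three numbers: the shift along the tool's x, y, z in cm, then the turn about the tool's z in rad. A call has 1 to 20 rows; each row shifts and turns the commanded pose from where the row before left it, along the tool's axes as they then stand; what a row does not reach is not made up. A row lasts 1/8 s, in which the tool goes at most 62.5 mm and 10.7 degrees, less where a joint would pass 70% of its speed; a pose out of reach is approached as far as the arm can. A call with a gripper value outside its range is refused whole. "grip" is the closure, from 0 (fully open) to 1 (shut), set as the call begins (left out, the last holds). The fingers move at their own pace and stop on an object; "squeeze" is the grip in N (left out, the last holds). Time passes only in rows, so rows that do not move let the fingers close. It gives the time, the measured TCP pose, the force, the opening and the grip force at its end, in the units of the state.
- ctrl.state(): the state, without advancing time (a new reading comes with each control period).
- ctrl.snapshot(name): name is "scene" or "top" or "wrist"; returns a dict with "color" (420x560x3 uint8, red, green, blue), "K" (3x3 intrinsics, pixels), "D" ([k1, k2, p1, p2, k3] as OpenCV has them; the pictures are not rectified), "R" (3x3) and "t" (3): a world point X has camera coordinates R X + t. Camera axes: x right, y down, z forward; pixel columns grow to the right and rows downward; lengths in m; the calibration is good to about 2 mm. A picture is of the moment at which its call begins. There is no depth.
- ctrl.sign_off(): hands the job in; it is judged then, once.
Trained networks look in the newest picture that a camera, given by its name, has taken for a name from the list of things; names that differ only in an ending like _2 or _b are one class to them, and where a whole thing is asked for, a point or a joint stands for the part that bears it (a point fixed in the world has none). Each returns a list of dicts, best first, with "score" (0 to 1); they miss things now and then, are a little off and sometimes report something else, mostly with a low value. They report only what shows in the picture. A call takes as long as a camera call. They do not tell look-alikes from the thing itself.
- ctrl.trace(target, camera): "pixels" (420x560 bool, what is visible of it) and "rect" ([left, top, width, height] in pixels, round what is visible of it).
The state is a dict: "clock": time; "joint_pos": joint angles; "joint_vel": joint speeds; "effort": joint torques, N m; "tool_pos": TCP position; "ee_rot": TCP orientation; "ft_force": force on the tool from outside, world axes, zero at the start; "wrist_torque": the same for the moment, N m; "gripper_width": opening from 0.0 (shut) to 1.0 (fully open); "grip_force": force on a finger pad.
Only numpy, scipy, OpenCV 4.12 (cv2) and the standard library are available. Lean on these libraries where they do the work, as an engineer would, in place of code of your own. Each camera call takes 0.05 s, during which the arm holds its last target. There are 200 camera calls.

## Working session

There is one attempt and no reset: what is moved stays moved. The work goes in short steps, Python scripts to look and compute and a tool call to move; the robot and the scene stay as the last step left them, time stands still between calls to the robot, and variables do not carry over. Pictures are saved under pics/ and viewed, at most 10 in all, crops included, and the job is handed in when it is done.

Besides the shell and the picture viewer there is one more tool, called after "Emit:" by a JSON object that holds its "name" and its "arguments". move_arm: Moves the arm, as the interface text tells. Its arguments: {"type":"object","properties":{"series":{"type":"array"},"grip":{"type":"number"},"squeeze":{"type":"number"}},"required":["series"]}

```bash
mkdir -p pics; cat > h.py <<'E'
import numpy as np, cv2
from rig import ctrl
def snap(c): 
    s=ctrl.snapshot(c); return s
def ray(s,uv):
    p=cv2.undistortPoints(np.array([[uv]],float),np.array(s["K"],float),np.array(s["D"],float))[0,0]
    R=np.array(s["R"]);t=np.array(s["t"])
    return -R.T@t, R.T@np.array([p[0],p[1],1.])
def onz(s,uv,z):
    o,d=ray(s,uv); return o+d*(z-o[2])/d[2]
def proj(s,X):
    R=np.array(s["R"]);t=np.array(s["t"])
    return cv2.projectPoints(np.array(X,float).reshape(-1,3),cv2.Rodrigues(R)[0],t,np.array(s["K"],float),np.array(s["D"],float))[0].reshape(-1,2)
def save(s,n,crop=None,f=1):
    im=s["color"][:,:,::-1]
    if crop: l,t,w,h=crop; im=im[t:t+h,l:l+w]
    cv2.imwrite("pics/"+n,cv2.resize(im,None,fx=f,fy=f,interpolation=cv2.INTER_CUBIC))
E
python3 - <<'E'
from h import *
S={c:snap(c) for c in("scene","top")}
save(S["scene"],"s0.png");save(S["top"],"t0.png")
for c in S:
  print(c, -np.array(S[c]["R"]).T@S[c]["t"], S[c]["K"][0][0])
  for n in("stop","jig","rack","dog","pencil","square","tape"):
    print(n,[(round(d["score"],2),[int(v) for v in d["rect"]]) for d in ctrl.trace(n,c)])
E
```

```text
scene [1.31344549 0.13042549 0.91553655] 434.2453187529542
stop [(0.66, [373, 244, 35, 40]), (0.64, [392, 173, 22, 34]), (0.62, [387, 219, 27, 19])]
jig [(0.96, [194, 171, 79, 71])]
rack [(0.83, [347, 209, 75, 49])]
dog [(0.52, [367, 211, 8, 13]), (0.37, [196, 171, 77, 72])]
pencil [(0.53, [300, 211, 10, 47]), (0.48, [367, 209, 11, 15])]
square [(0.56, [116, 174, 42, 49])]
tape [(0.89, [455, 218, 22, 27])]
top [ 2.51589963e-01 -7.61902267e-04  1.36305495e+00] 502.53476881139244
stop [(0.91, [155, 247, 28, 34]), (0.77, [160, 201, 21, 12]), (0.7, [168, 156, 26, 19])]
jig [(0.79, [305, 176, 73, 72])]
rack [(0.84, [154, 194, 69, 42])]
dog [(0.5, [195, 217, 11, 9])]
pencil [(0.59, [262, 175, 4, 55])]
square [(0.92, [438, 179, 40, 65])]
tape [(0.85, [94, 219, 21, 30])]
```

```bash
python3 - <<'E'
from h import *
s=snap("top"); save(s,"t1.png",(80,130,410,170),1.95)
a=snap("scene"); save(a,"s1.png",(330,150,160,120),5)
for n in("jig","rack"):
  d=ctrl.trace(n,"top")[0]; m=d["pixels"].astype(np.uint8)
  print(n,cv2.minAreaRect(cv2.findNonZero(m)))
for d in ctrl.trace("stop","top"): print(d["rect"],cv2.minAreaRect(cv2.findNonZero(d["pixels"].astype(np.uint8))))
E
```

```text
jig ((339.9000244140625, 213.3000030517578), (61.34817886352539, 60.71572494506836), 18.434947967529297)
rack ((187.97158813476562, 217.08685302734375), (69.67862701416016, 28.332075119018555), 18.103763580322266)
[166.1, 152.9, 30.4, 22.5] ((179.80657958984375, 165.34307861328125), (33.04547882080078, 13.955220222473145), 25.016895294189453)
[154.5, 247.8, 29.2, 34.3] ((168.54876708984375, 265.56097412109375), (16.133739471435547, 31.289676666259766), 24.77513885498047)
[157.8, 200.7, 22.6, 14.3] ((169.39999389648438, 208.80001831054688), (24.033309936523438, 9.486831665039062), 18.434947967529297)
```

View pics/t1.png

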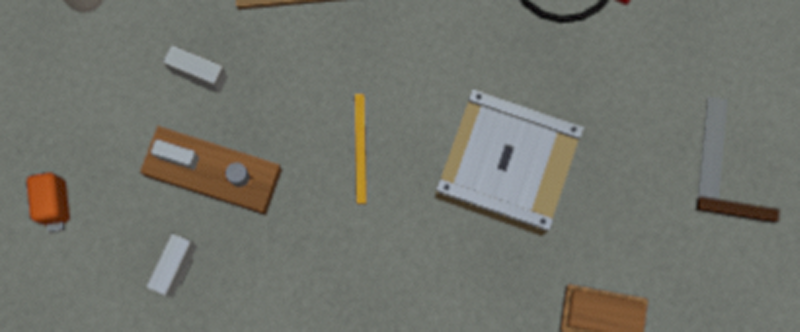

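View pics/s1.png

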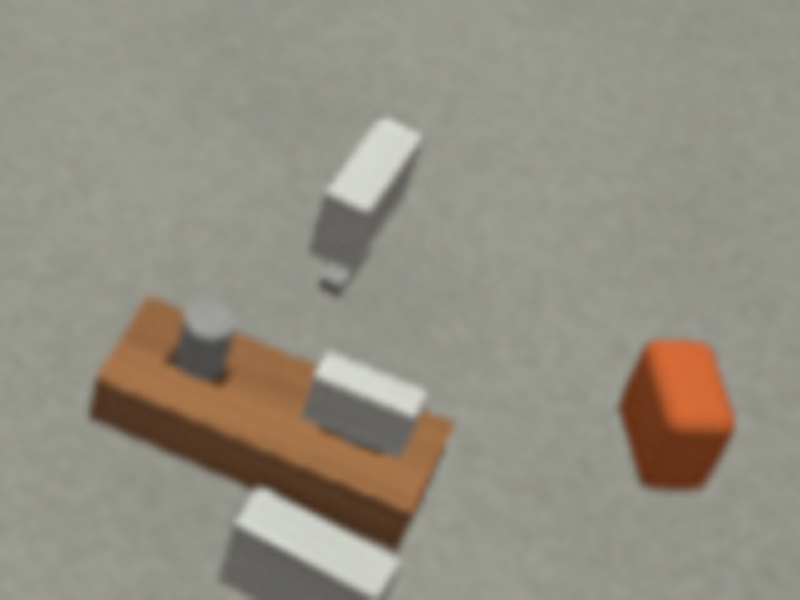

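The three candidates in the top picture are: (169,208), in the rack; (180,165), loose and larger; and (168,265), loose and larger. The one in the rack pocket fits the description: it stands beside the round dog and its block looks about 56 x 20 mm. The slot shows at about (339,210).

```bash
python3 - <<'E'
from h import *
s=snap("top")
f=lambda u,v:(u/1.95+80,v/1.95+130)
np.set_printoptions(precision=4,suppress=True)
# jig bar top corners z=.066
print("bars",[onz(s,f(*p),.066)[:2] for p in((474,91),(582,128),(440,187),(550,222))])
print("slot",[onz(s,f(*p),.060)[:2] for p in((506,157),(510,146),(502,169))])
print("rack",[onz(s,f(*p),.035)[:2] for p in((158,128),(280,166),(266,206),(142,170))])
print("blk",[onz(s,p,.076)[:2] for p in((169.4,208.8),f(174,152))],"loose",[onz(s,p,.06)[:2] for p in((180,165),(168.5,265.5))])
d=[x for x in ctrl.trace("stop","top")]
for x in d:
  r=cv2.boxPoints(cv2.minAreaRect(cv2.findNonZero(x["pixels"].astype(np.uint8))))
  q=np.array([onz(s,p,.076)[:2] for p in r]); print(q.tolist(), np.linalg.norm(q-np.roll(q,1,0),axis=1))
t=ctrl.state(); print({k:np.round(t[k],4) for k in("clock","tool_pos","ee_rot","ft_force","gripper_width")})
w=snap("wrist"); print("wristcam",-np.array(w["R"]).T@w["t"],np.array(w["R"]))
E
```

```text
bars [array([ 0.6303, -0.1136]), array([ 0.5773, -0.2594]), array([ 0.4963, -0.0651]), array([ 0.4482, -0.2113])]
slot [array([ 0.5386, -0.1558]), array([ 0.5539, -0.1616]), array([ 0.5219, -0.1499])]
rack [array([0.5873, 0.325 ]), array([0.5326, 0.1545]), array([0.4766, 0.1726]), array([0.5277, 0.3444])]
blk [array([0.5414, 0.2916]), array([0.5437, 0.2921])] loose [array([0.666 , 0.2716]), array([0.3945, 0.2913])]
[[0.36517382727719216, 0.31969147435903433], [0.43476369685660554, 0.290284617962934], [0.41815226049246756, 0.25508571313224426], [0.3489039780276497, 0.2848460637357035]] [0.0385 0.0755 0.0389 0.0754]
[[0.6601669004945738, 0.31519870396444416], [0.696719233308642, 0.3027435836768357], [0.6626705754905085, 0.22079015129389254], [0.6264353700569099, 0.2336413528483796]] [0.0883 0.0386 0.0887 0.0384]
[[0.5128629787665353, 0.33664559697614027], [0.5836337722000476, 0.3183137397472946], [0.5277927437476724, 0.14593150554560447], [0.45806409381335156, 0.1660410239551841]] [0.1792 0.0731 0.1812 0.0726]
[[0.5390969908385473, 0.3235250168031872], [0.5640875023171443, 0.3165613461283533], [0.543958478457889, 0.2577963590573289], [0.5190986424671449, 0.2649744877148809]] [0.0619 0.0259 0.0621 0.0259]
{'clock': np.float64(1.15), 'tool_pos': array([0.2044, 0.5106, 0.2055]), 'ee_rot': array([-0.    ,  0.1893,  0.9819,  0.    ]), 'ft_force': array([-0.2409,  0.6038, -0.8364]), 'gripper_width': np.float64(0.999)}
wristcam [0.1279 0.5413 0.3854] [[ 0.3715  0.9284  0.0002]
 [ 0.8919 -0.3569  0.2778]
 [ 0.258  -0.103  -0.9606]]
```

Emit:
{"name": "move_arm", "arguments": {"series": [[[-4.4,-0.86,0],0],[[-4.4,-0.86,0],0],[[-4.4,-0.86,0],0],[[-4.4,-0.86,0],0],[[-4.4,-0.86,0],0],[[-4.4,-0.86,0],0],[[-4.4,-0.86,0],0],[[-4.4,-0.86,0],0],[[-4.4,-0.86,0],0],[[0,0,0.3],0.15],[[0,0,0.3],0.15],[[0,0,0.3],0.15],[[0,0,0.3],0.15],[[0,0,0.3],0.15],[[0,0,0.3],0.15],[[0,0,0.3],0.15],[[0,0,0.3],0.15],[[0,0,0.3],0.15],[[0,0,0.3],0.15],[[0,0,0],0]], "grip": 0.4, "squeeze": 60}}

```text
clock: 3.7
tool_pos: [0.5432, 0.2915, 0.1752]
ee_rot: [-0.0, 0.808, 0.59, -0.0]
ft_force: [-0.2, -0.2, -0.3]
gripper_width: 0.6
grip_force: 0.0
```

```bash
cat >> h.py <<'E'
def R_tool(q): 
    from scipy.spatial.transform import Rotation
    return Rotation.from_quat(np.array(q)[[1,2,3,0]]).as_matrix()
def st():
    t=ctrl.state(); R=R_tool(t["ee_rot"]); 
    print("t",round(float(t["clock"]),2),"tcp",np.round(t["tool_pos"],4),"yawx",round(float(np.degrees(np.arctan2(R[1,0],R[0,0]))),2),"F",np.round(t["ft_force"],2),"T",np.round(t["wrist_torque"],2),"w",round(float(t["gripper_width"]),3),"g",round(float(t["grip_force"]),1),"q",np.round(t["joint_pos"],2))
    return t,R
def delta(R,d): return R.T@np.array(d)*100
E
python3 - <<'E'
from h import *
st(); w=snap("wrist"); save(w,"w1.png")
for d in ctrl.trace("stop","wrist"):
  r=cv2.minAreaRect(cv2.findNonZero(d["pixels"].astype(np.uint8))); print(d["score"],d["rect"])
np.set_printoptions(precision=4,suppress=True)
print(proj(w,[[.5437,.292,.076],[.531,.249,.035],[.531,.249,.035]]))
E
```

```text
t 3.7 tcp [0.5432 0.2915 0.1752] yawx 72.29 F [-0.18 -0.16 -0.28] T [-0.06  0.09  0.07] w 0.6 g 0.0 q [ 0.43  0.47  1.35 -0.    1.31  0.74]
0.75 [268.3, 163.8, 26.2, 69.1]
0.74 [391.3, 134.6, 73.3, 107.0]
0.69 [62.7, 225.9, 110.7, 58.9]
[[282.6047 208.633 ]
 [283.3105 240.693 ]
 [283.3105 240.693 ]]
```

View pics/w1.png

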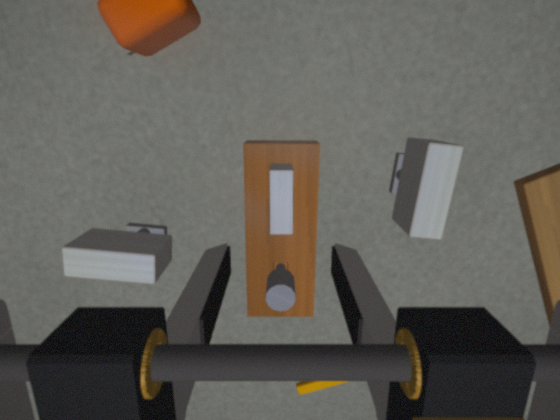

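The wrist view shows the rack upright in the picture. The stop's block is at (281,200), the dog is at (280,290) and the larger look-alikes are at (118,255) and (428,187). Next I check the block's top-face corners.

```bash
python3 - <<'E'
from h import *
w=snap("wrist"); t,R=st()
im=w["color"]; sub=im[150:250,255:310].astype(int)
m=((sub.min(2)>140)).astype(np.uint8)
print(m.sum()); r=cv2.minAreaRect(cv2.findNonZero(m)); b=cv2.boxPoints(r)+[255,150]
q=np.array([onz(w,p,.076)[:2] for p in b]); print(b,q,np.linalg.norm(q-np.roll(q,1,0),axis=1),q.mean(0))
e=[q[i]-q[i-1] for i in range(4)]; e=max(e,key=np.linalg.norm); print("yaw",np.degrees(np.arctan2(e[1],e[0])))
print("delta",delta(R,[*(q.mean(0)-t["tool_pos"][:2]),.042-t["tool_pos"][2]]))
E
```

```text
t 3.85 tcp [0.5433 0.2916 0.1756] yawx 72.41 F [-0.17  0.28 -0.14] T [-0.1   0.08 -0.02] w 0.601 g 0.0 q [0.43 0.47 1.35 0.   1.31 0.74]
1379
[[270. 171.]
 [292. 171.]
 [292. 233.]
 [270. 233.]] [[0.54361099 0.32547301]
 [0.56066863 0.32008037]
 [0.5449856  0.26885311]
 [0.52702672 0.27452927]] [0.0535752  0.01788977 0.05357416 0.01883454] [0.54407298 0.29723394]
yaw 71.9678170211638
delta [ 0.5602647  -0.10194391 13.357639  ]
```

Emit:
{"name": "move_arm", "arguments": {"series": [[[0.4,-0.1,2],0],[[0,0,4],0],[[0,0,4],0],[[0,0,2],0],[[0,0,1.3],0],[[0,0,0],0],[[0,0,0],0]]}}

```text
clock: 4.72
tool_pos: [0.5441, 0.296, 0.0437]
ee_rot: [0.0, 0.808, 0.59, 0.001]
ft_force: [0.3, 0.4, 0.1]
gripper_width: 0.601
grip_force: 0.0
```

Emit:
{"name": "move_arm", "arguments": {"series": [[[0,0,0],0],[[0,0,0],0],[[0,0,0],0],[[0,0,0],0],[[0,0,0],0],[[0,0,0],0],[[0,0,0],0],[[0,0,0],0]], "grip": 1, "squeeze": 60}}

```text
clock: 5.72
tool_pos: [0.5436, 0.2957, 0.0425]
ee_rot: [0.0, 0.808, 0.589, 0.0]
ft_force: [-0.0, -1.1, 2.2]
gripper_width: 0.211
grip_force: 60.0
```

```bash
python3 - <<'E'
from h import *
st()
E
```

```text
t 5.72 tcp [0.5436 0.2957 0.0425] yawx 72.24 F [-0.04 -1.07  2.19] T [-0.11  0.14  0.02] w 0.211 g 60.0 q [ 0.44  0.62  1.46 -0.    1.06  0.75]
```

Emit:
{"name": "move_arm", "arguments": {"series": [[[0,0,-1],0],[[0,0,-2],0],[[0,0,-3],0],[[0,0,-4],0],[[0,0,-3],0],[[0,0,0],0],[[0,0,0],0],[[0,0,0],0]]}}

```text
clock: 6.72
tool_pos: [0.5431, 0.2954, 0.171]
ee_rot: [-0.0, 0.808, 0.589, -0.001]
ft_force: [0.4, -0.1, -2.2]
gripper_width: 0.208
grip_force: 60.0
```

```bash
python3 - <<'E'
from h import *
np.set_printoptions(precision=4,suppress=True)
t,R=st(); w=snap("wrist"); save(w,"w2.png",(180,130,200,150),4)
z=t["tool_pos"][2]+.0335
p=t["tool_pos"]
for a,b in((.028,.01),(.028,-.01),(-.028,-.01),(-.028,.01)):
  X=p+R@[a,b,-.0335]; print(a,b,proj(w,X))
d=ctrl.trace("stop","wrist"); print([(x["score"],x["rect"]) for x in d])
print(ctrl.snapshot("scene") and 0, [(x["score"],x["rect"]) for x in ctrl.trace("stop","scene")])
E
```

```text
t 6.72 tcp [0.5431 0.2954 0.171 ] yawx 72.23 F [ 0.42 -0.15 -2.16] T [-0.08  0.13 -0.  ] w 0.208 g 60.0 q [0.44 0.48 1.35 0.   1.31 0.75]
0.028 0.01 [[305.8101 232.3259]]
0.028 -0.01 [[261.1997 232.3084]]
-0.028 -0.01 [[262.9218 339.2755]]
-0.028 0.01 [[303.489  339.2953]]
[(0.95, [64.4, 230.3, 108.7, 62.1]), (0.66, [258.3, 207.6, 44.5, 126.3]), (0.58, [393.4, 142.3, 76.3, 105.8])]
0 [(0.89, [373.9, 246.0, 33.6, 39.7]), (0.66, [400.5, 189.3, 23.7, 21.7]), (0.66, [392.9, 187.3, 9.5, 19.3])]
```

View pics/w2.png

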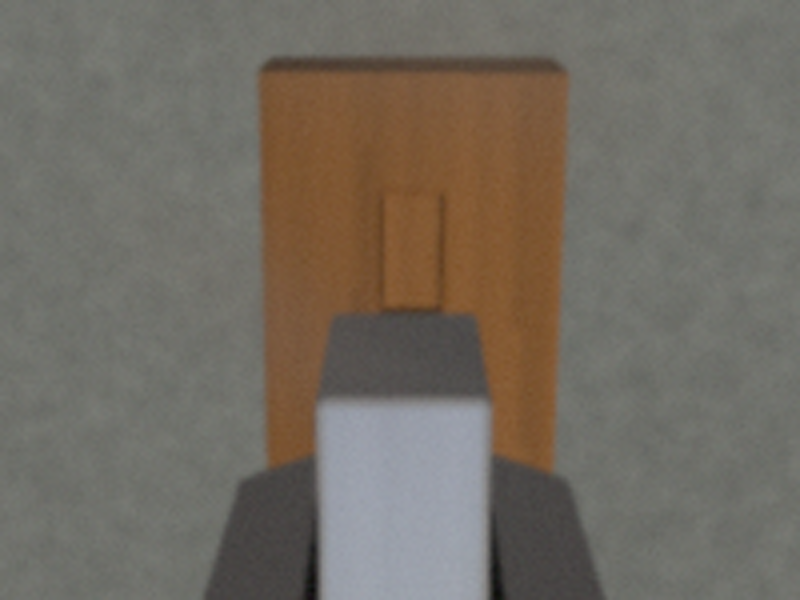

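The stop is lifted, and the block's top edge in the picture, at about (281,229), is close to the predicted centred position. The pocket just under it shows at (283,192). I'll go above the slot at the same relative height and align it with that view.

Emit:
{"name": "move_arm", "arguments": {"series": [[[-2.4,0.74,-0.25],0],[[-4.7,1.46,-0.25],0],[[-4.7,1.46,-0.25],0],[[-4.7,1.46,-0.25],0],[[-4.7,1.46,-0.25],0],[[-4.7,1.46,-0.25],0],[[-4.7,1.46,-0.25],0],[[-4.7,1.46,-0.25],0],[[-4.7,1.46,-0.25],0],[[-2.8,0.94,-0.25],0.161],[[0,0,0],0.161],[[0,0,0],0.161],[[0,0,0],0.161],[[0,0,0],0.161],[[0,0,0],0.161],[[0,0,0],0.161],[[0,0,0],0.161],[[0,0,0],0.161],[[0,0,0],0.161],[[0,0,0],0]]}}

```text
clock: 9.43
tool_pos: [0.5396, -0.1534, 0.1975]
ee_rot: [0.0, 0.985, -0.174, -0.0]
ft_force: [0.7, 0.3, -1.4]
gripper_width: 0.207
grip_force: 60.0
```

Emit:
{"name": "move_arm", "arguments": {"series": [[[0,0,0],0],[[0,0,0],0]]}}

```text
clock: 9.68
tool_pos: [0.5401, -0.1529, 0.1975]
ee_rot: [0.0, 0.985, -0.173, 0.0]
ft_force: [0.2, 1.0, -2.1]
gripper_width: 0.212
grip_force: 60.0
```

```bash
python3 - <<'E'
from h import *
st(); w=snap("wrist"); save(w,"w3.png",(160,130,240,180),3.33)
E
```

```text
t 9.68 tcp [ 0.5401 -0.1529  0.1975] yawx -19.9 F [ 0.22  0.99 -2.08] T [0.03 0.15 0.01] w 0.212 g 60.0 q [-0.34  0.33  1.5  -0.    1.31  1.58]
```

View pics/w3.png

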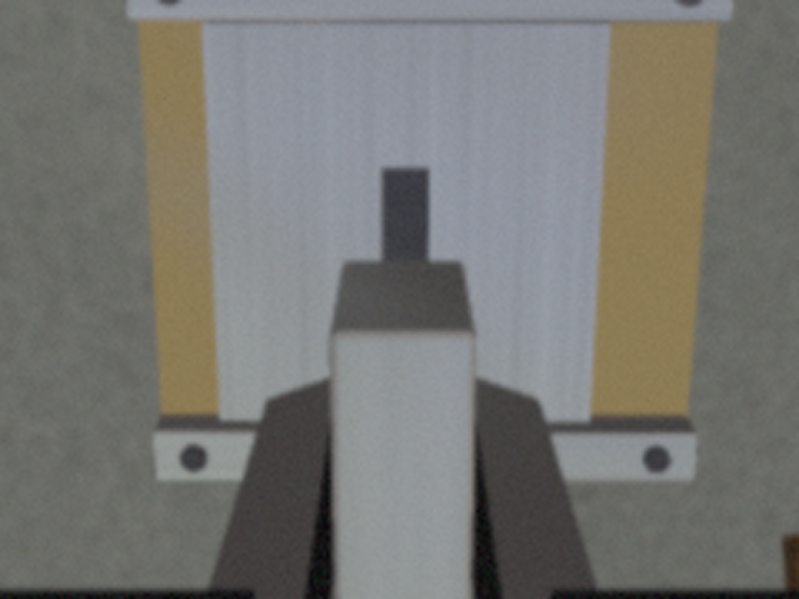

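```bash
python3 - <<'E'
from h import *
np.set_printoptions(precision=2,suppress=True)
t,R=st(); w=snap("wrist"); p=t["tool_pos"]
im=w["color"].astype(int); g=im.mean(2)
print("row profile",g[172:212,282].astype(int)); print("col",g[190:205].mean(0)[266:300].astype(int))
f=lambda u,v:(160+u/3.33,130+v/3.33)
rel=lambda uv,z:(R.T@(onz(w,uv,z)-p))*1000
print("slot far-left/right",rel(f(382,168),.06),rel(f(429,168),.06))
print("bars inner far L/R",rel(f(128,20),.066),rel(f(733,20),.066))
print("near bar outer corners",rel(f(157,480),.066),rel(f(695,480),.066),"inner",rel(f(155,432),.066),rel(f(695,432),.066))
print("plate L/R",rel(f(208,100),.06),rel(f(606,100),.06),"base L/R",rel(f(143,100),.052),rel(f(713,100),.052))
print("block top far",rel(f(333,331),p[2]+.0335),rel(f(474,331),p[2]+.0335))
E
```

```text
t 9.72 tcp [ 0.54 -0.15  0.2 ] yawx -19.92 F [ 0.65 -0.38 -2.14] T [0.01 0.16 0.02] w 0.207 g 60.0 q [-0.34  0.33  1.5  -0.    1.31  1.58]
row profile [149 151 151 148 150 152 150 139 107  78  67  64  67  66  65  62  61  63
  61  60  60  63  61  63  64  63  60  64  61  59  61  65  62  62  62  66
  68  69  75  75]
col [149 151 150 149 147 147 148 146 126  88  65  63  62  63  62  61  62  63
  62  62  61  63  93 140 153 152 152 152 153 153 152 151 150 149]
slot far-left/right [ 15.22  -5.61 137.46] [ 15.22   7.53 137.46]
bars inner far L/R [ 56.25 -72.52 131.46] [ 56.28  87.53 131.47]
near bar outer corners [-77.81 -72.73 131.46] [-77.76  86.99 131.47] inner [-62.31 -72.41 131.46] [-62.27  85.89 131.47]
plate L/R [ 34.22 -53.36 137.46] [ 34.24  56.05 137.47] base L/R [ 33.06 -73.01 145.46] [ 33.09  87.61 145.47]
block top far [ 27.81  -9.33 -33.5 ] [ 27.82   9.62 -33.5 ]
```

The slot's far end is at full-picture (282,180), and it lies about 3 mm back and under 1 mm to the side of the TCP. I'll correct for that and descend to just above the plate, then feel.

Emit:
{"name": "move_arm", "arguments": {"series": [[[-0.33,0.05,1],0],[[0,0,3],0],[[0,0,3],0],[[0,0,2],0],[[0,0,0.7],0],[[0,0,0],0],[[0,0,0],0],[[0,0,0],0]]}}

```text
clock: 10.78
tool_pos: [0.5372, -0.1521, 0.1012]
ee_rot: [0.0, 0.985, -0.174, 0.001]
ft_force: [0.6, -0.0, -1.7]
gripper_width: 0.211
grip_force: 60.0
```

```bash
python3 - <<'E'
from h import *
st(); a=snap("scene"); save(a,"s2.png",(190,130,100,120),5)
E
```

```text
t 10.78 tcp [ 0.5372 -0.1521  0.1012] yawx -20.0 F [ 0.61 -0.   -1.68] T [0.05 0.19 0.03] w 0.211 g 60.0 q [-0.34  0.42  1.61 -0.    1.11  1.58]
```

View pics/s2.png

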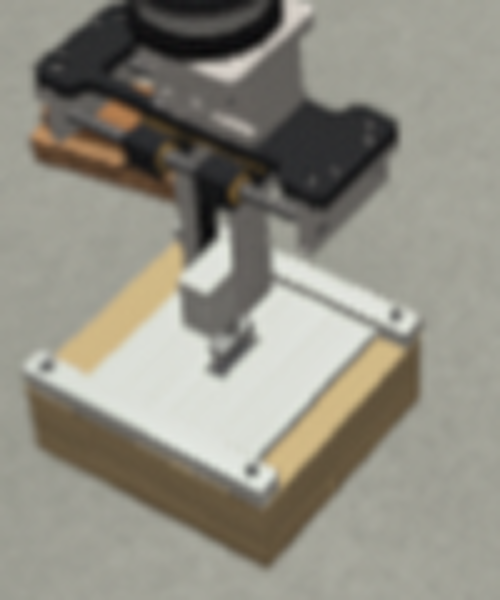

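The foot hangs just over the dark slot, at crop (235,350). Now I feel downward gently.

Emit:
{"name": "move_arm", "arguments": {"series": [[[0,0,0.3],0],[[0,0,0.3],0],[[0,0,0.15],0],[[0,0,0.1],0],[[0,0,0.1],0],[[0,0,0.1],0],[[0,0,0],0],[[0,0,0],0]]}}

```text
clock: 11.82
tool_pos: [0.5369, -0.152, 0.09]
ee_rot: [0.0, 0.985, -0.174, 0.0]
ft_force: [0.6, -0.3, -1.8]
gripper_width: 0.208
grip_force: 60.0
```

Emit:
{"name": "move_arm", "arguments": {"series": [[[0,0,0.1],0],[[0,0,0.1],0],[[0,0,0.1],0],[[0,0,0],0]]}}

```text
clock: 12.32
tool_pos: [0.5369, -0.152, 0.0868]
ee_rot: [-0.0, 0.985, -0.174, -0.0]
ft_force: [0.7, -0.7, -2.6]
gripper_width: 0.209
grip_force: 60.0
```

It has entered the slot. I continue down onto the pad.

Emit:
{"name": "move_arm", "arguments": {"series": [[[0,0,0.15],0],[[0,0,0.15],0],[[0,0,0.15],0],[[0,0,0.15],0],[[0,0,0.1],0],[[0,0,0.1],0],[[0,0,0.1],0],[[0,0,0],0],[[0,0,0],0]]}}

```text
clock: 13.45
tool_pos: [0.537, -0.152, 0.0781]
ee_rot: [0.0, 0.985, -0.174, 0.0]
ft_force: [-1.8, 0.6, 3.1]
gripper_width: 0.209
grip_force: 60.0
```

Emit:
{"name": "move_arm", "arguments": {"series": [[[-0.1,0,0.1],0],[[-0.05,0,0.1],0],[[0,0,0],0],[[0,0,0],0]]}}

```text
clock: 13.95
tool_pos: [0.5359, -0.1516, 0.0762]
ee_rot: [0.0, 0.985, -0.174, 0.0]
ft_force: [2.2, -0.6, 3.8]
gripper_width: 0.21
grip_force: 60.0
```

```bash
python3 - <<'E'
from h import *
t,R=st(); print(R.T@t["ft_force"],R.T@t["wrist_torque"])
E
```

```text
t 13.95 tcp [ 0.5359 -0.1516  0.0762] yawx -20.01 F [ 2.19 -0.61  3.79] T [-0.28 -0.7  -0.01] w 0.21 g 60.0 q [-0.34  0.45  1.63 -0.    1.06  1.58]
[ 2.27050039 -0.17821737 -3.78708461] [-0.02042064  0.75109924  0.012518  ]
```

The sideways force is only pad friction. I raise slightly and feel the slot's ends to centre along x.

Emit:
{"name": "move_arm", "arguments": {"series": [[[0,0,-0.45],0],[[0,0,0],0],[[0.1,0,0],0],[[0.1,0,0],0],[[0,0,0],0]]}}

```text
clock: 14.58
tool_pos: [0.5373, -0.1522, 0.0802]
ee_rot: [-0.0, 0.985, -0.174, -0.0]
ft_force: [-1.1, -0.0, -1.9]
gripper_width: 0.211
grip_force: 60.0
```

Emit:
{"name": "move_arm", "arguments": {"series": [[[0.1,0,0],0],[[0,0,0],0]]}}

```text
clock: 14.82
tool_pos: [0.5384, -0.1525, 0.0804]
ee_rot: [-0.0, 0.985, -0.174, 0.0]
ft_force: [-0.2, -0.3, -2.8]
gripper_width: 0.213
grip_force: 60.0
```

Emit:
{"name": "move_arm", "arguments": {"series": [[[0.1,0,0],0],[[0,0,0],0]]}}

```text
clock: 15.08
tool_pos: [0.5394, -0.1529, 0.0805]
ee_rot: [-0.0, 0.985, -0.174, 0.0]
ft_force: [-0.9, -0.6, -1.3]
gripper_width: 0.212
grip_force: 60.0
```

Emit:
{"name": "move_arm", "arguments": {"series": [[[0.1,0,0],0],[[0,0,0],0]]}}

```text
clock: 15.32
tool_pos: [0.5403, -0.1532, 0.0804]
ee_rot: [0.0, 0.985, -0.174, 0.0]
ft_force: [-0.6, 0.4, -2.1]
gripper_width: 0.208
grip_force: 60.0
```

Emit:
{"name": "move_arm", "arguments": {"series": [[[0.1,0,0],0],[[0,0,0],0]]}}

```text
clock: 15.58
tool_pos: [0.5409, -0.1535, 0.0803]
ee_rot: [-0.0, 0.985, -0.174, -0.0]
ft_force: [-2.7, 0.7, -1.5]
gripper_width: 0.209
grip_force: 60.0
```

Emit:
{"name": "move_arm", "arguments": {"series": [[[0.05,0,0],0],[[0,0,0],0]]}}

```text
clock: 15.82
tool_pos: [0.5412, -0.1535, 0.0802]
ee_rot: [-0.0, 0.985, -0.174, -0.001]
ft_force: [-4.4, 2.0, 0.3]
gripper_width: 0.209
grip_force: 60.0
```

The far end was felt at TCP x of about 0.5407, so the slot's middle is at (0.5373, -0.1522). I go back there and press down.

Emit:
{"name": "move_arm", "arguments": {"series": [[[-0.2,0,0],0],[[-0.22,0,0],0],[[0,0,0.15],0],[[0,0,0.15],0],[[0,0,0.15],0],[[0,0,0.1],0],[[0,0,0.1],0],[[0,0,0],0],[[0,0,0],0]]}}

```text
clock: 16.95
tool_pos: [0.5379, -0.1523, 0.0744]
ee_rot: [0.0, 0.985, -0.174, 0.0]
ft_force: [-1.4, 0.6, 6.3]
gripper_width: 0.207
grip_force: 60.0
```

Emit:
{"name": "move_arm", "arguments": {"series": [[[0,0,0.1],0],[[0,0,0.05],0],[[0,0,0],0],[[0,0,0],0]]}}

```text
clock: 17.45
tool_pos: [0.538, -0.1524, 0.073]
ee_rot: [0.0, 0.985, -0.174, 0.0]
ft_force: [-3.5, 0.7, 8.1]
gripper_width: 0.214
grip_force: 60.0
```

Emit:
{"name": "move_arm", "arguments": {"series": [[[-0.06,0,0.1],0],[[0,0,0],0],[[0,0,0],-0.1],[[0,0,0],-0.1],[[0,0,0],-0.1],[[0,0,0],0]]}}

```text
clock: 18.2
tool_pos: [0.538, -0.1524, 0.0724]
ee_rot: [0.0, 1.0, -0.024, 0.001]
ft_force: [-0.2, -0.3, 8.0]
gripper_width: 0.209
grip_force: 60.0
```

```bash
python3 - <<'E'
from h import *
t,R=st(); print(R.T@t["ft_force"],R.T@t["wrist_torque"])
E
```

```text
t 18.2 tcp [ 0.538  -0.1524  0.0724] yawx -2.73 F [-0.18 -0.34  7.99] T [ 0.01  0.19 -0.08] w 0.209 g 60.0 q [-0.34  0.46  1.63 -0.    1.05  1.28]
[-0.14765802  0.35948459 -7.99275506] [-0.00024867 -0.19381501  0.08182551]
```

It turns freely, so I complete the quarter turn.

Emit:
{"name": "move_arm", "arguments": {"series": [[[0,0,0],-0.127],[[0,0,0],-0.127],[[0,0,0],-0.127],[[0,0,0],-0.127],[[0,0,0],-0.127],[[0,0,0],-0.127],[[0,0,0],-0.127],[[0,0,0],-0.127],[[0,0,0],-0.127],[[0,0,0],-0.127],[[0,0,0],0],[[0,0,0],0]]}}

```text
clock: 19.7
tool_pos: [0.538, -0.1524, 0.0724]
ee_rot: [0.001, 0.819, 0.573, 0.001]
ft_force: [0.0, 0.5, 8.2]
gripper_width: 0.21
grip_force: 60.0
```

```bash
python3 - <<'E'
from h import *
t,R=st(); print(R.T@t["ft_force"],R.T@t["wrist_torque"])
E
```

```text
t 19.7 tcp [ 0.538  -0.1524  0.0724] yawx 69.95 F [0.03 0.48 8.22] T [-0.06  0.11  0.06] w 0.21 g 60.0 q [-0.34  0.46  1.63 -0.    1.05  0.01]
[ 0.46009778 -0.11134393 -8.21774049] [ 0.08576215 -0.0987632  -0.06123695]
```

Emit:
{"name": "move_arm", "arguments": {"series": [[[0,-0.06,0],0],[[0,0,-0.1],0],[[0,0,-0.1],0],[[0,0,0],0]]}}

```text
clock: 20.2
tool_pos: [0.5379, -0.1524, 0.0745]
ee_rot: [0.002, 0.819, 0.573, 0.001]
ft_force: [3.8, -1.1, 5.4]
gripper_width: 0.211
grip_force: 60.0
```

Emit:
{"name": "move_arm", "arguments": {"series": [[[0,0,-0.1],0],[[0,0,0],0]]}}

```text
clock: 20.45
tool_pos: [0.5378, -0.1524, 0.0754]
ee_rot: [0.002, 0.819, 0.573, 0.001]
ft_force: [3.1, -1.3, 5.0]
gripper_width: 0.209
grip_force: 60.0
```

Emit:
{"name": "move_arm", "arguments": {"series": [[[0,0,-0.1],0],[[0,0,0],0]]}}

```text
clock: 20.7
tool_pos: [0.5376, -0.1523, 0.0762]
ee_rot: [0.001, 0.819, 0.573, 0.001]
ft_force: [3.3, -1.4, 3.9]
gripper_width: 0.206
grip_force: 60.0
```

Emit:
{"name": "move_arm", "arguments": {"series": [[[0,0,-0.05],0],[[0,0,0],0],[[0,0,0],0]]}}

```text
clock: 21.08
tool_pos: [0.5369, -0.152, 0.0762]
ee_rot: [0.0, 0.819, 0.573, 0.0]
ft_force: [5.1, -2.0, 5.9]
gripper_width: 0.212
grip_force: 60.0
```

Emit:
{"name": "move_arm", "arguments": {"series": [[[0,0,0],0],[[0,0,0],0],[[0,0,0],0],[[0,0,0],0]], "grip": 0.6}}

```text
clock: 21.58
tool_pos: [0.5364, -0.1518, 0.0757]
ee_rot: [-0.0, 0.819, 0.573, -0.0]
ft_force: [-0.0, -0.7, 0.6]
gripper_width: 0.401
grip_force: 0.0
```

```bash
python3 - <<'E'
from h import *
st(); a=snap("scene"); save(a,"s3.png",(190,130,100,120),5)
E
```

```text
t 21.57 tcp [ 0.5364 -0.1518  0.0757] yawx 69.95 F [-0.01 -0.7   0.61] T [-0.02  0.1   0.06] w 0.401 g 0.0 q [-0.34  0.46  1.63  0.    1.06  0.01]
```

View pics/s3.png

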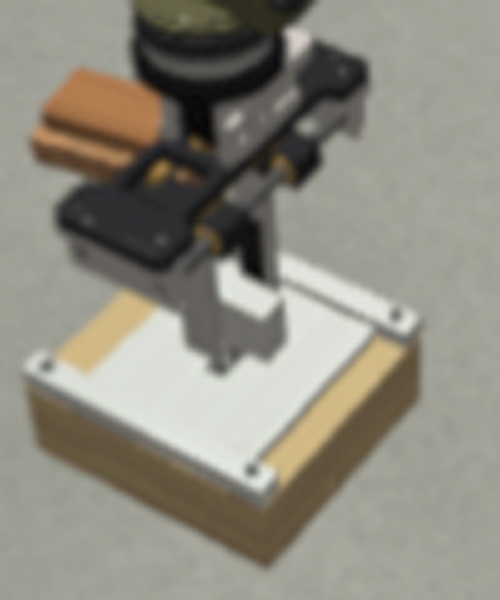

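The block now lies across the slot with the fingers open. I retreat upward and check.

Emit:
{"name": "move_arm", "arguments": {"series": [[[0,0,-0.5],0],[[0,0,-1],0],[[0,0,-2],0],[[0,0,-3],0],[[0,0,-4],0],[[-3,0,-4],0],[[-3,0,0],0],[[0,0,0],0],[[0,0,0],0]]}}

```text
clock: 22.75
tool_pos: [0.516, -0.2078, 0.2211]
ee_rot: [-0.0, 0.819, 0.573, 0.0]
ft_force: [0.2, 1.1, 0.3]
gripper_width: 0.398
grip_force: 0.0
```

```bash
python3 - <<'E'
from h import *
np.set_printoptions(precision=1,suppress=True)
st(); a=snap("scene"); save(a,"s4.png",(190,140,100,100),6)
w=snap("wrist"); 
im=cv2.resize(a["color"][150:240,190:290,::-1],None,fx=6,fy=6,interpolation=cv2.INTER_CUBIC)
y=np.radians(70.); u=np.array([np.cos(y),np.sin(y),0]); v=np.array([-np.sin(y),np.cos(y),0]); c0=np.array([.5366,-.1518,0])
def box(cam,o):
  return [proj(cam,[c0+u*sx*.028+v*sy*.010+[0,0,z] for z in(.074+o,.11+o) for sx,sy in((1,1),(1,-1),(-1,-1),(-1,1))])]
wi=w["color"][:,:,::-1].copy()
for cam,pic,off,f in((a,im,np.array([190,150]),6),(w,wi,np.array([0,0]),1)):
  for o,col in((0,(0,255,0)),(-.0025,(0,0,255))):
    P=((box(cam,o)[0]-off)*f).astype(int)
    for k in(0,4): cv2.polylines(pic,[P[k:k+4]],True,col,1)
cv2.imwrite("pics/both.png",np.hstack([cv2.resize(im,(400,360)),cv2.resize(wi,(400,300))[:, :] if 0 else cv2.copyMakeBorder(cv2.resize(wi,(400,300)),0,60,0,0,cv2.BORDER_CONSTANT)]))
E
```

```text
t 22.75 tcp [ 0.5 -0.2  0.2] yawx 69.94 F [0.2 1.1 0.3] T [-0.1  0.1  0. ] w 0.398 g 0.0 q [-0.5  0.3  1.5  0.   1.4 -0.1]
```

View pics/both.png

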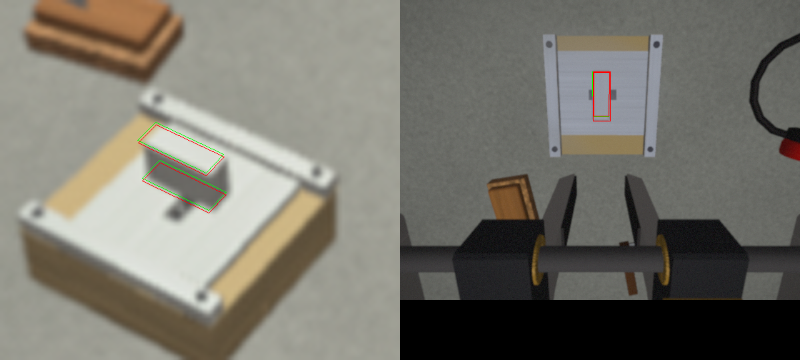

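The block stands upright along the jig's y, at crop (183,150) in the scene view, and the outlines match within about 1 mm. Height can't be judged to 2 mm this way, so I'll feel its top with the shut fingertips: 0.110 m means locked, 0.1075 m means resting under the ribs.

Emit:
{"name": "move_arm", "arguments": {"series": [[[0,0,0],0],[[3,0,0],0],[[3,0,2],0],[[0,0,3],0],[[0,0,3],0],[[0,0,1.5],0],[[0,0,0.8],0],[[0,0,0],0],[[0,0,0],0]], "grip": 1, "squeeze": 5}}

```text
clock: 23.98
tool_pos: [0.537, -0.1521, 0.1189]
ee_rot: [0.001, 0.819, 0.573, 0.0]
ft_force: [0.6, -0.9, -0.7]
gripper_width: 0.001
grip_force: 0.0
```

Emit:
{"name": "move_arm", "arguments": {"series": [[[0,0,0.1],0],[[0,0,0.1],0],[[0,0,0],0],[[0,0,0],0]]}}

```text
clock: 24.48
tool_pos: [0.5366, -0.1519, 0.116]
ee_rot: [0.0, 0.819, 0.573, 0.0]
ft_force: [0.2, -0.5, -0.4]
gripper_width: 0.003
grip_force: 0.0
```

Emit:
{"name": "move_arm", "arguments": {"series": [[[0,0,0.1],0],[[0,0,0.1],0],[[0,0,0.1],0],[[0,0,0.1],0],[[0,0,0],0],[[0,0,0],0]]}}

```text
clock: 25.22
tool_pos: [0.5366, -0.1519, 0.112]
ee_rot: [-0.0, 0.819, 0.573, -0.0]
ft_force: [0.4, -0.8, 0.6]
gripper_width: 0.008
grip_force: 0.0
```

Emit:
{"name": "move_arm", "arguments": {"series": [[[0,0,0.05],0],[[0,0,0.05],0],[[0,0,0],0],[[0,0,0],0]]}}

```text
clock: 25.72
tool_pos: [0.5366, -0.1519, 0.1109]
ee_rot: [-0.0, 0.819, 0.573, -0.0]
ft_force: [-0.2, -0.2, -0.3]
gripper_width: 0.006
grip_force: 0.0
```

Emit:
{"name": "move_arm", "arguments": {"series": [[[0,0,0.05],0],[[0,0,0.05],0],[[0,0,0],0],[[0,0,0],0]]}}

```text
clock: 26.22
tool_pos: [0.5367, -0.1519, 0.1102]
ee_rot: [0.0, 0.819, 0.573, 0.0]
ft_force: [0.1, 1.0, 4.8]
gripper_width: 0.005
grip_force: 2.3
```

Emit:
{"name": "move_arm", "arguments": {"series": [[[0,0,0.05],0],[[0,0,0],0],[[0,0,0],0]]}}

```text
clock: 26.6
tool_pos: [0.5367, -0.1519, 0.1096]
ee_rot: [0.0, 0.819, 0.573, 0.0]
ft_force: [0.6, -0.1, 4.9]
gripper_width: 0.006
grip_force: 2.6
```

Contact came at about 0.1106 m, so the foot is at about 44.6 mm: sprung up in the notch. I retreat, take one last check and hand in.

Emit:
{"name": "move_arm", "arguments": {"series": [[[0,0,-0.5],0],[[0,0,-2],0],[[0,0,-4],0],[[0,0,-4],0],[[-5,0,0],0],[[0,0,0],0],[[0,0,0],0],[[0,0,0],0]]}}

```text
clock: 27.6
tool_pos: [0.5196, -0.1981, 0.2142]
ee_rot: [-0.0, 0.819, 0.574, -0.0]
ft_force: [0.5, 0.2, 0.4]
gripper_width: 0.001
grip_force: 0.0
```

```bash
python3 - <<'E'
from h import *
st(); a=snap("scene"); save(a,"s5.png",(190,150,100,90),6)
E
```

```text
t 27.6 tcp [ 0.5196 -0.1981  0.2142] yawx 70.0 F [0.49 0.21 0.4 ] T [-0.03  0.12  0.03] w 0.001 g 0.0 q [-0.43  0.31  1.49  0.    1.34 -0.08]
```

View pics/s5.png

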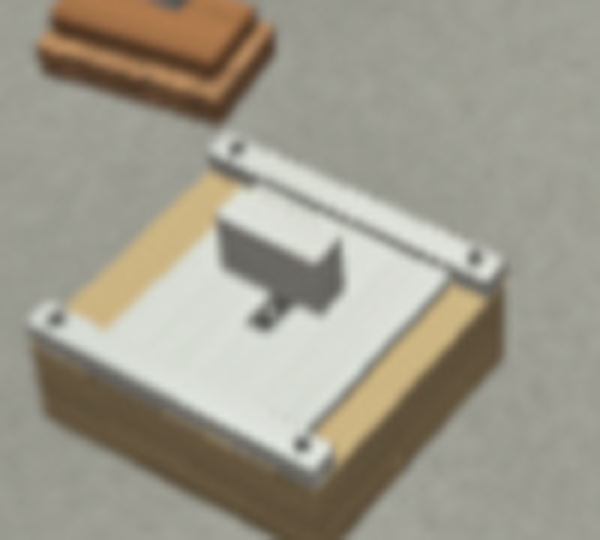

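The stop stands upright across the slot, at crop (280,250), and the robot is clear of it.

```bash
python3 -c "
from rig import ctrl
print(ctrl.sign_off())"
```

```text
the job is handed in; nothing more can be done
None
```

The work stop is in the jig, turned across the slot and standing upright, with the foot at about 44.6 mm by touch (locked range 43.2 to 46.5 mm); the job was handed in at about 28 s, and the hand-in gave no verdict.

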